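Set two pot lids out over the ledge to drip

TASK

Slide the two aluminium pot lids straight out over the ledge's front edge, the one towards the robot, until a third of each lid's width overhangs it (50 mm of the larger lid, 40 mm of the smaller), so that they drip clear of the cement and can be taken from below. Push them by the rim with the fingertips: do not touch their knobs, grip, lift or tip them. Leave the other things on the ledge where they are, and finish with both lids lying flat and at rest on the ledge.

Things in the scene. Friction and masses are not known exactly. Their poses are not given: they have to be found in the camera images.
- ledge: raised rough cement ledge, fixed: 380 mm deep (its x), 960 mm long (its y), 60 mm high, standing on the wider counter. Origin at the centre of its underside; its x axis points away from the robot, z up. Its front edge, towards the robot, is the straight line at x = -190 mm in its frame; its top is at z = 60 mm.
- lid_big: the larger of two round flat aluminium pot lids, lying loose on the ledge: 150 mm in diameter, 10 mm thick at the rim, about 0.2 kg. A small black knob (28 mm wide, top 34 mm above the underside) stands at its centre. Origin at the centre of its underside, z up. It may be the left or the right one.
- lid_small: the smaller pot lid, of the same make: 120 mm in diameter, 10 mm thick at the rim, about 0.15 kg, the same knob at its centre. Origin at the centre of its underside, z up.
- saucer: a white ceramic saucer, 110 mm wide and 18 mm high, near the back of the ledge, midway along it; loose. Origin at the centre of its underside, z up. To be left alone.
- peg: a wooden clothes peg, 80 x 12 x 11 mm, lying between the two pot lids; loose. Origin at the centre of its underside, z up. To be left alone.
- tub: a blue plastic tub with its lid on, 174 mm wide over the lid and 91 mm high, at the left end of the ledge; loose. Origin at the centre of its underside, z up. To be left alone.
- mug: a white ceramic mug, 76 mm wide and 78 mm high, at the back of the ledge on the left half; loose. Origin at the centre of its underside, z up. To be left alone.
- brush: a wooden scrubbing brush, 150 x 55 x 45 mm, at the right end of the ledge; loose. Origin at the centre of its underside, z up. To be left alone.
- soap: a bar of soap, 75 x 50 x 28 mm, at the back of the ledge on the right half; loose. Origin at the centre of its underside, z up. To be left alone.
Not all that is in view belongs to the job. Leave any green look-alike of the lid_small alone.

How it is judged:
At the end, for the whole second after the job is handed in: Both pot lids lie flat and at rest on the ledge, the larger overhanging the front edge by 50 mm and the smaller by 40 mm, each within 10 mm (x of lid_big in the frame of ledge between -0.175 and -0.155 m and height (world z) of lid_big between 0.055 and 0.065 m and angle between each of lid_big, lid_small's own z axis and vertical below 0.05 rad and linear speed of each of lid_big, lid_small below 0.01 m/s and x of lid_small in the frame of ledge between -0.18 and -0.16 m and height (world z) of lid_small between 0.055 and 0.065 m); the robot touches nothing.
It fails at once if a pot lid is lifted more than 12 mm off the ledge (height (world z) of any of lid_big, lid_small above 0.072 m).
It fails at once if a pot lid is tipped by more than 0.15 rad (angle between any of lid_big, lid_small's own z axis and vertical above 0.15 rad).
It fails at once if the fingers touch a lid's knob with more than 0.5 N (contact force between the fingers and lid_big_c1 above 0.5 N or contact force between the fingers and lid_small_c1 above 0.5 N).
It fails at once if another thing on the ledge is moved more than 20 mm (distance of any of saucer, peg, tub, mug, brush, soap from where it was at the start of the episode above 0.02 m).
It also fails if it takes over 54 s, if anything falls off the work surface, if the arm or the gripper's body presses on something with over 40 N, if the wrist force passes 120 N, or if a joint passes its speed limit or range.

ROBOT

A 7-joint arm with a two-finger parallel gripper is mounted at the origin on the work surface. World frame = base frame: x ahead of the robot, y to its left, z up, the work surface at z = 0. Lengths are in m, angles in rad, forces in N, time in s.
With the tool pointing down it reaches from about 0.425 to 0.95 m from the base axis. Payload 16.7 kg.
Tool frame: the origin (TCP) lies between the finger pads; the fingertips stand 8 mm ahead of it and the grasp point (between the pads) lies 11 mm behind it; z points along the fingers, y is the line along which they close (so a half turn about z gives the same grasp; the last joint's range is limited). The gripper opens to 94 mm and grips with 3 to 60 N. Pads are 16 mm wide; open, the fingers measure 119 mm over their backs; the gripper's body (75 mm by 177 mm) begins 78 mm behind the grasp point.
Start: joints at [1.036, 0.426, 0.074, 1.606, -0.034, 1.111, -0.067], TCP at [0.253, -0.626, 0.213] pointing down, gripper open.
Joint ranges: [-2.85, 2.85], [-0.5, 2.14], [-1.23, 1.37], [0.21, 2.46], [-1.02, 4.16], [0.16, 2.05], [-2.73, 2.73]. Speed limits (rad/s): [1.89, 1.89, 2.39, 2.39, 3.01, 3.01, 3.01].

INTERFACE

Orientations are given as [roll, pitch, yaw] about the fixed x, y, z axes, in that order (R = Rz(yaw) Ry(pitch) Rx(roll)).
In Python, from plant import get_state, grab_frame, calibration, close_job gives the robot as it stands.
- The arm moves only by the shell command python3 -m handwheel 'ROWS' [FORCE]. ROWS is JSON, one flat list of numbers, 5 for each row, row after row: the finger opening in mm, from 0 to 94, then the shift along the tool's x, y, z in mm, then the turn about the tool's z in rad. A call has 1 to 10 rows; each row shifts and turns the commanded pose from where the row before left it, along the tool's axes as they then stand; what a row does not reach is not made up. A row lasts 1/12 s, in which the tool goes at most 41.7 mm and 7.16 degrees, less where a joint would pass 70% of its speed; a pose out of reach is approached as far as the arm can. A call is refused whole if a number of a shift passes 41.7 or a number of a turn 0.125, either way. A call with a gripper value outside its range is refused whole. The fingers move at their own pace and stop on an object; FORCE is the grip in N (left out, the last holds). Time passes only in rows, so rows that do not move let the fingers close. It gives the time, the measured TCP pose, the force, the opening and the grip force at its end, in the units of the state.
- get_state(): the state, without advancing time (a new reading comes with each control period).
- grab_frame(name): name is "scene" or "top" or "wrist"; returns the picture (480x640x3 uint8, blue, green, red); there is no depth.
- calibration(name): a dict with "fovy" (degrees; the focal length in pixels is half the picture's height over the tangent of half this angle, whatever the lens; pixels are square), "cx", "cy" (the principal point, pixels), "dist" ([k1, k2, p1, p2, k3] as OpenCV has them; the pictures are not rectified), "extrinsics" (4x4, takes a point from world to camera coordinates). Camera axes: x right, y up, looking along -z (the intrinsics and any distortion apply to the point x, -y, -z); pixel columns grow to the right and rows downward; lengths in m; the calibration is good to about 2 mm. A picture is of the moment at which its call begins: read the wrist's pose just before it. calibration takes no time and is no camera call; for the wrist camera it gives the pose at the moment of the call.
- close_job(): hands the job in; it is judged then, once.
The state is a dict: "t": time; "qpos": joint angles; "joint_vel": joint speeds; "tau": joint torques, N m; "position": TCP position; "tool_rot": TCP orientation; "wrist_force": force on the tool from outside, world axes, zero at the start; "torque": the same for the moment, N m; "finger_gap": opening from 0.0 (shut) to 1.0 (fully open); "finger_force": force on a finger pad.
Only numpy, scipy, OpenCV 4.12 (cv2) and the standard library are available. Lean on these libraries where they do the work, as an engineer would, in place of code of your own. Each camera call takes 0.05 s, during which the arm holds its last target. There are 200 camera calls.

## Working session

There is one attempt and no reset: what is moved stays moved. The work goes in short steps, Python scripts to look and compute and a shell command to move; the robot and the scene stay as the last step left them, time stands still between calls to the robot, and variables do not carry over. Pictures are saved under pics/ and viewed, at most 10 in all, crops included, and the job is handed in when it is done.

```bash
ls; mkdir -p pics; python3 - <<'E'
from plant import *
import cv2
s=get_state();print(s['t'],s['position'],s['tool_rot'],s['finger_gap'])
for n in("scene","top"):
    cv2.imwrite(f"pics/{n}0.png",grab_frame(n));c=calibration(n);print(n,c)
E
```

```text
pics
0.0 [ 0.2531964  -0.62523583  0.21278892] [-3.14031247e+00  5.22924896e-05  3.84750615e-01] 1.0021236988044555
scene {'fovy': 44.55246088770105, 'cx': 317.59783180927633, 'cy': 237.06695755624833, 'dist': array([0.01142882, 0.        , 0.        , 0.        , 0.        ]), 'extrinsics': array([[-0.82394959,  0.56630969, -0.02001016,  0.47747392],
       [-0.34064671, -0.46678485,  0.81613217,  0.14840833],
       [ 0.45284312,  0.67926816,  0.57751872, -1.56013546],
       [ 0.        ,  0.        ,  0.        ,  1.        ]])}
top {'fovy': 54.77353747134962, 'cx': 321.8812052476276, 'cy': 239.71015102941232, 'dist': array([-0.04673849,  0.        ,  0.        ,  0.        ,  0.        ]), 'extrinsics': array([[ 0.02680902, -0.99944453,  0.01979643, -0.02104491],
       [ 0.99719622,  0.02812227,  0.06934574, -0.59792312],
       [-0.06986394,  0.01788184,  0.99739625, -1.0441231 ],
       [ 0.        ,  0.        ,  0.        ,  1.        ]])}
```

View pics/top0.png

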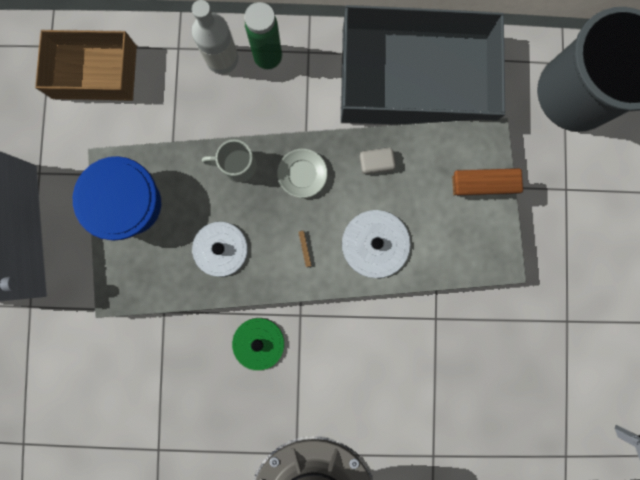

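View pics/scene0.png

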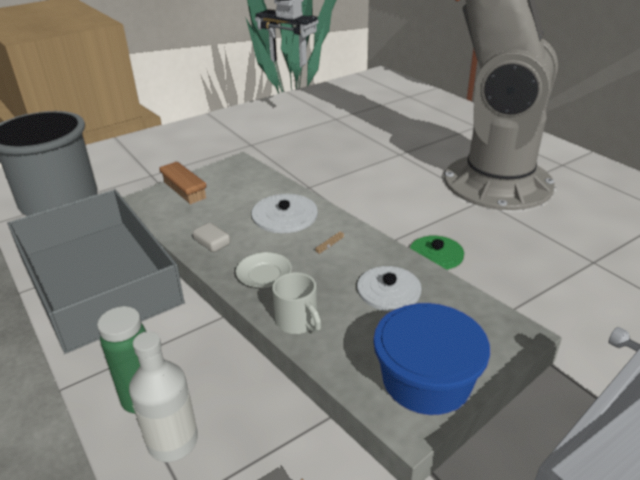

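The top view shows the small lid at (220,249), the big lid at (376,244), and the ledge's front edge running from (97,317) to (526,283). There are three candidates for the small lid: white at (220,249), white at (376,244), and green at (259,344). The green one is the look-alike and lies on the counter, so the small lid is the smaller white one at left. I'll measure and confirm in one crop.

```bash
cat > h.py <<'E'
import numpy as np, cv2
from plant import *
def cam(n):
    c=calibration(n); f=240/np.tan(np.radians(c['fovy'])/2)
    K=np.array([[f,0,c['cx']],[0,f,c['cy']],[0,0,1.]])
    return K,np.array(c['dist']),np.diag([1,-1,-1,1.])@np.array(c['extrinsics'])
def w(n,px,z,C=None):
    K,d,E=C or cam(n)
    r=cv2.undistortPoints(np.float64(px).reshape(-1,1,2),K,d)[:,0]
    r=np.c_[r,np.ones(len(r))]@E[:3,:3]; o=-E[:3,:3].T@E[:3,3]
    return o+r*((z-o[2])/r[:,2])[:,None]
def lids(img,seeds,z=.07,n="top"):
    m=((img.min(2)>150)&(np.ptp(img,2)<30) if 0 else (img.min(2)>140)).astype(np.uint8)
    out=[]
    for u,v in seeds:
        mm=np.zeros_like(m); mm[max(v-50,0):v+50,u-50:u+50]=m[max(v-50,0):v+50,u-50:u+50]
        nl,L,st,ce=cv2.connectedComponentsWithStats(mm)
        k=1+np.argmax(st[1:,4]); c=max(cv2.findContours((L==k).astype(np.uint8),0,1)[0],key=len)
        P=w(n,cv2.convexHull(c)[:,0],z)[:,:2]
        (x,y),r=cv2.minEnclosingCircle(P.astype(np.float32)); 
        A=np.c_[2*P,np.ones(len(P))]; s=np.linalg.lstsq(A,(P**2).sum(1),rcond=None)[0]
        out.append((s[0],s[1],np.sqrt(s[2]+s[0]**2+s[1]**2),r,ce[k]))
    return out
def edge(img):
    g=cv2.GaussianBlur(cv2.cvtColor(img,cv2.COLOR_BGR2GRAY),(3,3),0).astype(float)
    pts=[]
    for u in list(range(125,190,3))+list(range(245,340,3))+list(range(420,515,3)):
        v0=317-(u-97)*34/429; vs=np.arange(int(v0)-8,int(v0)+9)
        d=np.abs(np.diff(g[vs,u])); i=d.argmax(); pts.append((u,vs[i]+.5))
    return np.array(pts)
E
python3 - <<'E'
from h import *
img=cv2.imread('pics/top0.png')
for l in lids(img,[(220,249),(376,244)]): print(l)
p=edge(img); W=w("top",p,.06)[:,:2]
a=np.polyfit(W[:,1],W[:,0],1)
for _ in range(3):
    r=W[:,0]-np.polyval(a,W[:,1]);k=abs(r)<.004;a=np.polyfit(W[k,1],W[k,0],1)
print(a,np.arctan(a[0]),k.sum(),len(k),r[k].std())
print(w("top",[(97,317),(526,285),(511,122),(89,150)],.06))
for nm,px,z in [("peg",[(301,232),(307,232),(306,267),(312,266)],.07),("saucer",(303,174),.07),("tubedge",[(116,198)],.15),("brush",[(487,182)],.1),("green",(259,344),.01)]: print(nm,w("top",px,z))
cv2.imwrite('pics/crop.png',cv2.resize(img[190:380,80:540],None,fx=1.7,fy=1.7,interpolation=2))
E
```

```text
(np.float64(0.5688839627264431), np.float64(0.22097706401360145), np.float64(0.059352589093082164), 0.05996229499578476, array([218.28843338, 248.68765251]))
(np.float64(0.5903636142713004), np.float64(-0.1207213399799183), np.float64(0.07515801973955188), 0.07625158876180649, array([374.60679754, 243.36741869]))
[-0.10651857  0.45459003] -0.10611843285005648 85 86 0.0008182440076894666
[[ 0.41156456  0.48522041  0.06      ]
 [ 0.50674732 -0.46390237  0.06      ]
 [ 0.87900345 -0.43136379  0.06      ]
 [ 0.78335499  0.52632735  0.06      ]]
peg [[0.61049862 0.04253995 0.07      ]
 [0.61087312 0.02938691 0.07      ]
 [0.53416736 0.02934643 0.07      ]
 [0.53670322 0.0163169  0.07      ]]
saucer [[0.73952674 0.0420172  0.07      ]]
tubedge [[0.66246276 0.41879342 0.15      ]]
brush [[ 0.7287676  -0.35918953  0.1       ]]
green [[0.35585337 0.13265605 0.01      ]]
```

View pics/crop.png

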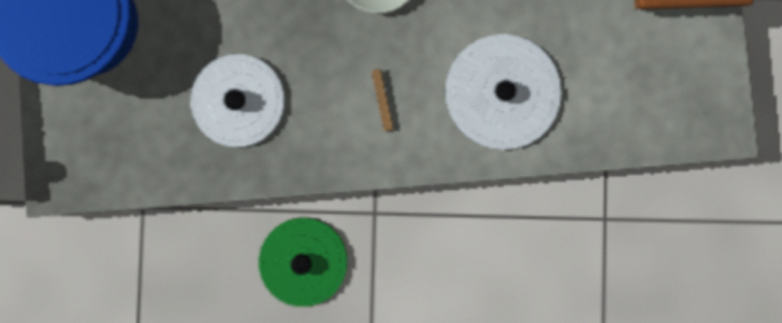

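The crop shows two white lids of different sizes, the smaller on the left and the larger on the right. The green look-alike lies on the counter. Next I'll refine the front edge, where the visible front face could bias the fit, using a rectified profile and the known 380 mm depth.

```bash
python3 - <<'E'
from h import *
img=cv2.imread('pics/top0.png'); g=cv2.cvtColor(img,cv2.COLOR_BGR2GRAY).astype(np.float32)
K,d,E=cam("top")
def prof(ss,ys,th,x0=.4546,z=.06):
    n=np.array([np.cos(th),np.sin(th)]);t=np.array([-n[1],n[0]])
    P=np.array([[x0,0]+s*n+y*t for s in ss for y in ys]); P=np.c_[P,np.full(len(P),z)]
    q=cv2.projectPoints(P,cv2.Rodrigues(E[:3,:3])[0],E[:3,3],K,d)[0].reshape(len(ss),len(ys),2).astype(np.float32)
    return cv2.remap(g,q[...,0],q[...,1],1).mean(1)
th=.1061
ss=np.arange(-.02,.0121,.001)
for nm,ys in(("L",np.arange(.26,.42,.003)),("M",np.arange(-.05,.15,.003)),("R",np.arange(-.43,-.24,.003))):
    print(nm,prof(ss,ys,th).astype(int))
ss2=np.arange(.36,.3961,.002)
for nm,ys in(("bL",np.arange(.30,.42,.003)),("bM",np.arange(.05,.12,.003)),("bR",np.arange(-.35,-.1,.003))): print(nm,prof(ss2,ys,th).astype(int))
# scene check of front edge not visible; lid in the scene camera
si=cv2.imread('pics/scene0.png')
print(lids(si,[(390,290),(286,213)],.07,"scene"))
print(-E[:3,:3].T@E[:3,3])
E
```

```text
L [168 168 168 168 168 168 168 167 167 167 167 167 167 167 167 166 163 158
 147 132 116 100  88  80  76  75  76  81  89  99 107 112 115]
M [142 144 146 147 148 149 150 152 154 156 159 161 164 165 166 166 164 160
 153 141 125 108  96  88  84  83  84  87  92 101 109 116 119]
R [165 165 165 165 165 165 165 165 165 165 165 165 165 165 164 164 163 160
 153 142 126 109  97  88  84  82  82  84  89  97 107 114 118]
bL [109 112 113 114 114 113 113 113 113 114 114 116 121 134 155 169 173 174
 174]
bM [104 104 104 104 104 103 103 103 103 104 105 107 112 124 143 158 164 165
 165]
bR [114 114 114 113 113 113 113 112 112 112 112 112 111 105  89  70  57  48
  42]
[(np.float64(0.5674785486378614), np.float64(0.22495131658465456), np.float64(0.061935055665701365), 0.06525158882141113, array([389.6877247 , 287.79558295])), (np.float64(0.6179497713640696), np.float64(-0.13895034002136902), np.float64(0.1127188760210984), 0.11826875060796738, array([281.91870261, 211.14195451]))]
[0.52386432 0.01445257 1.0832845 ]
```

The edge was biased by the shaded front face. The true top edge is 9 mm further in, and the depth then checks out at 379 mm against 380. Ledge yaw is 0.106. Distances from the edge:
- Big lid: 113 mm, so push 88 mm.
- Small lid: 128 mm, so push 108 mm.

I'll push each lid with both fingertips behind its far rim at 60 mm opening, which is a centred two-point push. First I'll turn the tool square to the ledge.

```bash
python3 -m handwheel '[60,0,0,0,0.093, 60,0,0,0,0.093, 60,0,0,0,0.093, 60,20,-20,0,0, 60,24,-24,0,0, 60,24,-24,0,0, 60,24,-24,0,0, 60,24,-24,0,0, 60,24,-24,0,0, 60,24,-24,0,0]'; python3 -m handwheel '[60,24,-24,0,0, 60,24,-24,0,0, 60,24,-24,0,0, 60,24,-24,0,0, 60,24,-24,0,0, 60,24,-24,0,0, 60,24,-24,0,0, 60,24,-24,0,0, 60,24,-24,0,0, 60,24,-24,0,0]'; cat >> h.py <<'E'
X0,TH=.4546,.1061; N=np.array([np.cos(TH),np.sin(TH)]); T=np.array([N[1],-N[0]])
def ledge(p): # (distance in from front edge, tool-y coordinate) mm
    q=np.array(p[:2])-[X0,0]; return round((q@N-.009)*1e3,1),round(q@T*1e3,1)
def st():
    s=get_state(); print(s['t'],np.round(s['position'],4),np.round(s['tool_rot'],4),np.round(s['wrist_force'],2),s['finger_gap'],'ledge',ledge(s['position']))
E
python3 -c "
from h import *
st();print(ledge((.5904,-.1207)),ledge((.5689,.2210)),ledge((.735,-.13)))"
```

```text
t: 0.93
position: [0.3998, -0.4437, 0.2133]
tool_rot: [-3.141, 0.0, 0.106]
wrist_force: [0.4, -1.1, -0.6]
finger_gap: 0.641
finger_force: 0.0
t: 1.77
position: [0.6131, -0.1798, 0.2132]
tool_rot: [-3.141, 0.0, 0.106]
wrist_force: [1.0, -0.9, 0.0]
finger_gap: 0.641
finger_force: 0.0
1.7667 [ 0.6131 -0.1798  0.2132] [-3.1414e+00  4.0000e-04  1.0570e-01] [ 0.96 -0.94  0.01] 0.6413976777962198 ledge (np.float64(129.6), np.float64(195.5))
(np.float64(113.3), np.float64(134.4)) (np.float64(128.1), np.float64(-207.7)) (np.float64(256.1), np.float64(159.0))
```

```bash
python3 -m handwheel '[60,18,-15,0,0, 60,18,-15,0,0, 60,18,-15,0,0, 60,10,-10,0,0, 60,0,0,30,0, 60,0,0,30,0, 60,0,0,0,0, 60,0,0,0,0]' >/dev/null; python3 - <<'E'
from h import *
st(); C=cam("top"); im=grab_frame("top"); cv2.imwrite('pics/top1.png',im[100:340,180:560])
cv2.imwrite('pics/wrist1.png',grab_frame("wrist"))
E
```

```text
2.4333 [ 0.6691 -0.1201  0.1525] [-3.141   0.0032  0.1054] [ 0.59  0.66 -0.39] 0.6379544785208284 ledge (np.float64(191.6), np.float64(142.1))
```

View pics/wrist1.png

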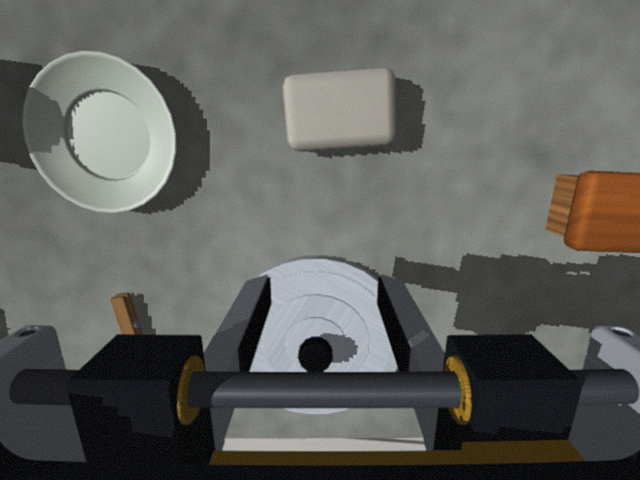

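The wrist view shows the big lid between the fingers, with its knob at (316,353). The saucer, soap, brush and peg are clear of the fingers.

```bash
python3 -m handwheel '[60,13,-8,0,0, 60,0,0,20,0, 60,0,0,20,0, 60,0,0,20,0, 60,0,0,10,0, 60,0,0,0,0, 60,0,0,0,0]' >/dev/null; python3 - <<'E'
from h import *
st();cv2.imwrite('pics/wrist2.png',grab_frame("wrist"))
E
```

```text
3.1167 [ 0.6829 -0.1107  0.0848] [ 3.1414e+00 -1.0000e-03  1.0540e-01] [ 0.69  0.5  -1.01] 0.6357111656300443 ledge (np.float64(206.3), np.float64(134.3))
```

View pics/wrist2.png

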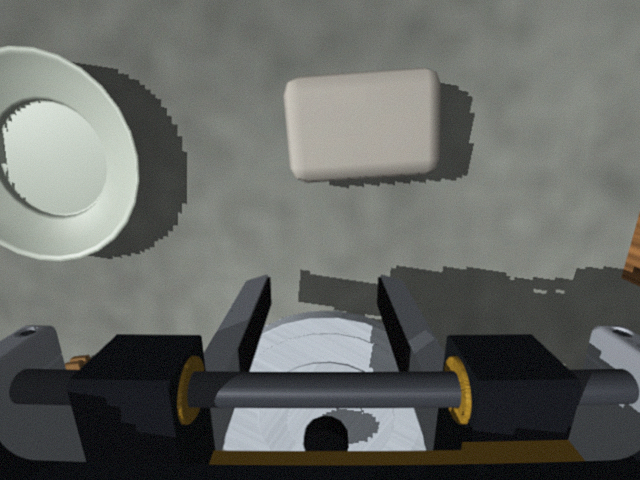

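```bash
python3 -m handwheel '[60,0,0,8,0, 60,0,0,4.5,0, 60,0,0,0,0, 60,-5,0,0,0, 60,-5,0,0,0, 60,-5,0,0,0, 60,-5,0,0,0, 60,-5,0,0,0, 60,-5,0,0,0]' >/dev/null; python3 -c "
from h import *
st()"; python3 -m handwheel '[60,-5,0,0,0, 60,-5,0,0,0, 60,-5,0,0,0, 60,-5,0,0,0, 60,-5,0,0,0, 60,-5,0,0,0, 60,-5,0,0,0, 60,-3,0,0,0, 60,0,0,0,0]' ; python3 - <<'E'
from h import *
st();im=grab_frame("top");cv2.imwrite('pics/top2.png',im[140:340,180:560]);cv2.imwrite('pics/top2c.png',cv2.resize(im[140:340,180:560],None,fx=2,fy=2))
E
```

```text
3.9167 [ 0.6522 -0.1137  0.0713] [ 3.1416e+00 -6.0000e-04  1.0570e-01] [ 0.96 -0.34 -0.72] 0.6386626449204702 ledge (np.float64(175.4), np.float64(134.0))
t: 4.67
position: [0.614, -0.1178, 0.071]
tool_rot: [-3.142, 0.0, 0.106]
wrist_force: [-0.1, 0.2, 0.4]
finger_gap: 0.639
finger_force: 0.1
4.6667 [ 0.614  -0.1178  0.071 ] [-3.1416e+00  4.0000e-04  1.0550e-01] [-0.14  0.18  0.45] 0.638904448196695 ledge (np.float64(137.1), np.float64(134.0))
```

View pics/top2c.png

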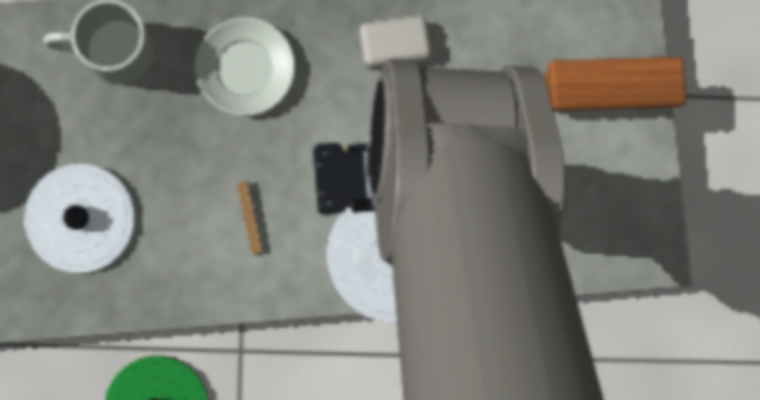

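The big lid is sliding and its left rim is visible at crop (327,255); the other things haven't moved. I'll continue to just short of the goal, then back off and lift to measure.

```bash
python3 -m handwheel '[60,-5,0,0,0, 60,-5,0,0,0, 60,-5,0,0,0, 60,-5,0,0,0, 60,-5,0,0,0, 60,-2,0,0,0, 60,0,0,0,0]'; python3 - <<'E'
from h import *
st();im=grab_frame("top");cv2.imwrite('pics/top3.png',im)
from scipy.optimize import least_squares
m=(im.min(2)>140).astype(np.uint8); m[:235]=0; m[:,:330]=0; m[:,395:]=0
nl,L,s,ce=cv2.connectedComponentsWithStats(m); 
print([(tuple(x)) for x in s[1:] if x[4]>200])
E
```

```text
t: 5.3
position: [0.5871, -0.1207, 0.071]
tool_rot: [-3.142, 0.001, 0.105]
wrist_force: [-0.7, 0.7, -0.5]
finger_gap: 0.636
finger_force: 0.0
5.3 [ 0.5871 -0.1207  0.071 ] [-3.1416e+00  6.0000e-04  1.0550e-01] [-0.69  0.66 -0.49] 0.6364005900697854 ledge (np.float64(110.0), np.float64(134.0))
[(np.int32(330), np.int32(246), np.int32(50), np.int32(71), np.int32(2096)), (np.int32(330), np.int32(317), np.int32(58), np.int32(138), np.int32(7017)), (np.int32(363), np.int32(457), np.int32(26), np.int32(14), np.int32(282))]
```

```bash
python3 -m handwheel '[60,12,0,0,0, 60,13,0,0,0, 60,0,0,-30,0, 60,0,0,-35,0, 60,0,0,-35,0, 60,8,-25,-10,0, 60,8,-35,0,0, 60,8,-35,0,0, 60,8,-35,0,0, 60,8,-35,0,0]' >/dev/null;  python3 -m handwheel '[60,8,-35,0,0, 60,8,-35,0,0, 60,8,-35,0,0, 60,4,-35,0,0, 60,0,-35,0,0, 60,0,0,0,0, 60,0,0,0,0]'; python3 - <<'E'
from h import *
st();im=grab_frame("top");cv2.imwrite('pics/top4.png',im);cv2.imwrite('pics/top4c.png',cv2.resize(im[140:340,180:560],None,fx=2,fy=2,interpolation=2))
E
```

```text
t: 6.77
position: [0.6436, 0.2302, 0.1806]
tool_rot: [-3.141, 0.001, 0.11]
wrist_force: [0.1, -0.6, 0.1]
finger_gap: 0.641
finger_force: 0.0
6.7667 [0.6436 0.2302 0.1806] [-3.1409e+00  9.0000e-04  1.0980e-01] [ 0.13 -0.59  0.11] 0.6405994407823763 ledge (np.float64(203.3), np.float64(-208.9))
```

View pics/top4c.png

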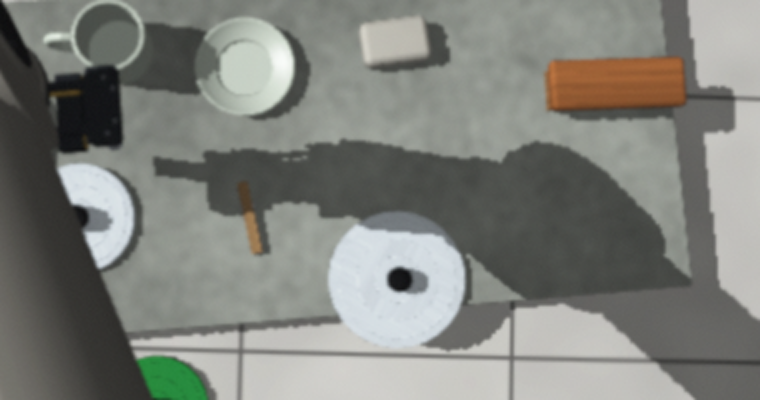

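The crop shows the big lid at about (397,280), overhanging the front edge. The peg is still in place. I'll measure the lid with a projected circle fit.

```bash
cat >> h.py <<'E'
from scipy.optimize import minimize
def fit(im,c0,r,C=None,z=.07):
    K,d,E=C or cam("top"); g=im.min(2).astype(np.float32); a=np.linspace(0,2*np.pi,360,endpoint=False)
    def ring(c,rr):
        P=np.c_[c[0]+rr*np.cos(a),c[1]+rr*np.sin(a),np.full(360,z)]
        q=cv2.projectPoints(P,cv2.Rodrigues(E[:3,:3])[0],E[:3,3],K,d)[0][:,0].astype(np.float32)
        return cv2.remap(g,q[:,:1],q[:,1:],1)[:,0]
    f=lambda c:-np.clip(ring(c,r-.003)-ring(c,r+.003),-20,50).mean()
    best=min(((f((c0[0]+i,c0[1]+j)),c0[0]+i,c0[1]+j) for i in np.arange(-.03,.031,.0015) for j in np.arange(-.02,.021,.0015)))
    c=minimize(f,best[1:],method='Nelder-Mead',options=dict(initial_simplex=[best[1:],(best[1]+.002,best[2]),(best[1],best[2]+.002)])).x
    return np.round(c,4),ledge(c),f(c)
E
python3 - <<'E'
from h import *
a=cv2.imread('pics/top0.png');b=cv2.imread('pics/top4.png')
print(fit(a,(.59,-.12),.075),fit(a,(.569,.221),.06))
print(fit(b,(.51,-.128),.075))
for im,(u,v) in((a,(377,244)),(b,(380,279))):
    k=(im[v-10:v+10,u-10:u+10].max(2)<45); y,x=np.nonzero(k); p=(x.mean()+u-10,y.mean()+v-10); print(k.sum(),p,ledge(w("top",p,.09)[0]))
E
```

```text
(array([ 0.5902, -0.1222]), (np.float64(112.9), np.float64(135.9)), np.float32(-47.731316)) (array([0.569 , 0.2205]), (np.float64(128.1), np.float64(-207.1)), np.float32(-50.0))
(array([ 0.5107, -0.1288]), (np.float64(33.1), np.float64(134.0)), np.float32(-38.566494))
93 (np.float64(377.18279569892474), np.float64(243.0215053763441)) (np.float64(112.3), np.float64(136.3))
86 (np.float64(379.6860465116279), np.float64(279.3837209302326)) (np.float64(34.0), np.float64(134.9))
```

The big lid is at 33 mm from the edge with the TCP at 110, an offset of 76.9 mm against 76.7 predicted. Finishing it needs the TCP at 102. Now the small lid, which needs the TCP at about 80.

```bash
python3 -m handwheel '[60,0,1.5,25,0.004, 60,0,0,30,0, 60,0,0,30,0, 60,0,0,15,0, 60,0,0,0,0, 60,0,0,8,0, 60,0,0,0,0, 60,0,0,0,0]' >/dev/null; python3 -c "
from h import *
st();cv2.imwrite('pics/wrist5.png',grab_frame('wrist'))"
```

```text
7.4833 [0.6453 0.2256 0.074 ] [-3.1414e+00 -1.2000e-03  1.0100e-01] [0.32 0.15 1.27] 0.6404843958818632 ledge (np.float64(204.5), np.float64(-204.1))
```

View pics/wrist5.png

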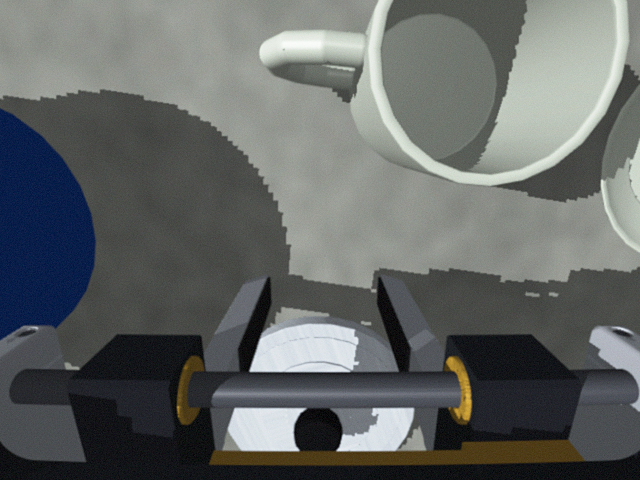

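The fingers are behind the far rim at about (320,318), clear of the mug and tub. I'll correct the lateral offset and height, then push.

```bash
python3 -m handwheel '[60,0,-3,2,-0.005, 60,0,0,0,0, 60,-5,0,0,0, 60,-5,0,0,0, 60,-5,0,0,0, 60,-5,0,0,0, 60,-5,0,0,0, 60,-5,0,0,0, 60,-5,0,0,0, 60,-5,0,0,0]'; python3 -m handwheel '[60,-5,0,0,0, 60,-5,0,0,0, 60,-5,0,0,0, 60,-5,0,0,0, 60,-5,0,0,0, 60,-5,0,0,0, 60,-5,0,0,0, 60,-5,0,0,0, 60,-5,0,0,0, 60,0,0,0,0]'; python3 -c "
from h import *
st()"
```

```text
t: 8.37
position: [0.6041, 0.2246, 0.0711]
tool_rot: [-3.142, -0.0, 0.107]
wrist_force: [0.5, 0.9, -0.5]
finger_gap: 0.638
finger_force: 0.5
t: 9.2
position: [0.5588, 0.2198, 0.071]
tool_rot: [3.141, 0.001, 0.107]
wrist_force: [-0.4, 0.3, -0.5]
finger_gap: 0.636
finger_force: 0.0
9.2 [0.5588 0.2198 0.071 ] [3.1415e+00 5.0000e-04 1.0710e-01] [-0.36  0.27 -0.45] 0.6357431928322022 ledge (np.float64(117.9), np.float64(-207.5))
```

```bash
python3 -m handwheel '[60,-5,0,0,0, 60,-5,0,0,0, 60,-5,0,0,0, 60,-5,0,0,0, 60,-5,0,0,0, 60,-5,0,0,0, 60,0,0,0,0]'; python3 -c "
from h import *
st()"; python3 -m handwheel '[60,12,0,0,0, 60,13,0,0,0, 60,0,0,-30,0, 60,0,0,-35,0, 60,0,0,-35,0, 60,0,25,-10,0, 60,0,35,0,0, 60,0,35,0,0, 60,0,35,0,0, 60,0,35,0,0]' >/dev/null;  python3 -m handwheel '[60,2,35,0,0, 60,2,35,0,0, 60,2,35,0,0, 60,2,35,0,0, 60,2,35,0,0, 60,0,0,0,0, 60,0,0,0,0]'; python3 - <<'E'
from h import *
st();im=grab_frame("top");cv2.imwrite('pics/top6.png',im)
print(fit(im,(.46,.212),.06))
E
```

```text
t: 9.78
position: [0.5289, 0.2166, 0.071]
tool_rot: [3.141, 0.001, 0.107]
wrist_force: [0.5, 0.3, 0.4]
finger_gap: 0.638
finger_force: 0.0
9.7833 [0.5289 0.2166 0.071 ] [3.1414e+00 6.0000e-04 1.0710e-01] [0.51 0.33 0.35] 0.6383514406839965 ledge (np.float64(87.8), np.float64(-207.5))
t: 11.2
position: [0.6007, -0.1199, 0.1806]
tool_rot: [3.141, 0.001, 0.103]
wrist_force: [-0.2, 1.7, 1.2]
finger_gap: 0.639
finger_force: 0.0
11.2 [ 0.6007 -0.1199  0.1806] [3.1414e+00 7.0000e-04 1.0300e-01] [-0.16  1.65  1.24] 0.6388499555080399 ledge (np.float64(123.6), np.float64(134.7))
(array([0.4718, 0.209 ]), (np.float64(30.2), np.float64(-206.0)), np.float32(-43.222237))
```

The small lid is at 30 mm, so it needs 10 more. I'll finish the big lid to TCP 102, then do the small one.

```bash
python3 -m handwheel '[60,3,0,25,-0.003, 60,0,0,30,0, 60,0,0,30,0, 60,0,0,15,0, 60,0,0,8,0, 60,0,0,0,0, 60,0,0,0,0]' >/dev/null; python3 -c "
from h import *
st()"
```

```text
11.8333 [ 0.6044 -0.1164  0.0736] [-3.1413e+00 -3.0000e-04  1.1090e-01] [ 0.33 -1.03  0.7 ] 0.6369768766823745 ledge (np.float64(127.6), np.float64(131.6))
```

```bash
python3 -m handwheel '[60,0,2.5,2,0.005, 60,-5,0,0,0, 60,-5,0,0,0, 60,-4,0,0,0, 60,-4,0,0,0, 60,-4,0,0,0, 60,-3,0,0,0, 60,0,0,0,0, 60,0,0,0,0]' >/dev/null; python3 -c "
from h import *
st()"
```

```text
12.5833 [ 0.5793 -0.1225  0.0711] [-3.1416e+00  1.0000e-04  1.0470e-01] [-0.16 -0.51 -0.18] 0.6368185424196481 ledge (np.float64(102.0), np.float64(135.0))
```

Now back to the small lid, stopping at ledge (≈103, -207).

```bash
python3 -m handwheel '[60,8,0,0,0, 60,8,0,0,0, 60,0,0,-30,0, 60,0,0,-35,0, 60,0,0,-35,0, 60,0,-25,-10,0, 60,0,-35,0,0, 60,0,-35,0,0, 60,0,-35,0,0, 60,0,-35,0,0]' >/dev/null;  python3 -m handwheel '[60,-3,-35,0,0, 60,-3,-35,0,0, 60,-3,-35,0,0, 60,-3,-35,0,0, 60,-3,-37,0,0, 60,0,0,0,0, 60,0,0,0,0]'>/dev/null; python3 - <<'E'
from h import *
st();im=grab_frame("top");cv2.imwrite('pics/top7.png',im)
print(fit(im,(.505,-.128),.075))
E
```

```text
14.0 [0.5444 0.2207 0.1809] [-3.1408e+00  3.0000e-04  1.0900e-01] [ 0.74 -0.49  0.07] 0.6368549427099948 ledge (np.float64(103.7), np.float64(-209.9))
(array([ 0.5042, -0.1309]), (np.float64(26.5), np.float64(135.4)), np.float32(-35.349663))
```

```bash
python3 -m handwheel '[60,0,2,25,0.003, 60,0,0,30,0, 60,0,0,30,0, 60,0,0,15,0, 60,0,0,8,0, 60,0,0,0,0, 60,0,0,0,0]' >/dev/null; python3 -c "
from h import *
st()"
```

```text
14.6333 [0.5456 0.2152 0.0735] [ 3.1415e+00 -3.0000e-04  1.0060e-01] [ 0.92 -0.76  0.43] 0.6379723516452884 ledge (np.float64(104.3), np.float64(-204.4))
```

Push to about 79, back off, lift, and move aside over the middle for a final look.

```bash
python3 -m handwheel '[60,0,-3,2,-0.005, 60,-5,0,0,0, 60,-5,0,0,0, 60,-4,0,0,0, 60,-4,0,0,0, 60,-4,0,0,0, 60,-3,0,0,0, 60,0,0,0,0, 60,0,0,0,0]' >/dev/null; python3 -c "
from h import *
st()"; python3 -m handwheel '[60,8,0,0,0, 60,8,0,0,0, 60,0,0,-30,0, 60,0,0,-35,0, 60,0,0,-35,0, 60,0,35,-10,0, 60,0,35,0,0, 60,0,35,0,0, 60,0,35,0,0, 60,0,35,0,0]' >/dev/null; python3 -m handwheel '[60,0,0,0,0, 60,0,0,0,0, 60,0,0,0,0]' >/dev/null; python3 - <<'E'
from h import *
st();im=grab_frame("top");cv2.imwrite('pics/top8.png',im)
print(fit(im,(.46,.212),.06),fit(im,(.505,-.128),.075))
s=grab_frame("scene");cv2.imwrite('pics/fin.png',np.vstack([cv2.resize(im[110:350],(640,240)),cv2.resize(s[130:430],None,fx=1,fy=1)]))
E
```

```text
15.3833 [0.5195 0.2161 0.0711] [-3.1416e+00  1.0000e-04  1.0680e-01] [-0.66  0.9  -0.29] 0.6417063583523247 ledge (np.float64(78.4), np.float64(-208.0))
16.4667 [0.5548 0.0441 0.1809] [-3.1412e+00  1.0000e-04  1.0640e-01] [ 0.16  0.55 -0.51] 0.636714326696072 ledge (np.float64(95.3), np.float64(-33.3))
(array([0.4622, 0.2108]), (np.float64(20.9), np.float64(-208.8)), np.float32(-34.319702)) (array([ 0.5045, -0.1303]), (np.float64(26.9), np.float64(134.9)), np.float32(-37.66962))
```

View pics/fin.png

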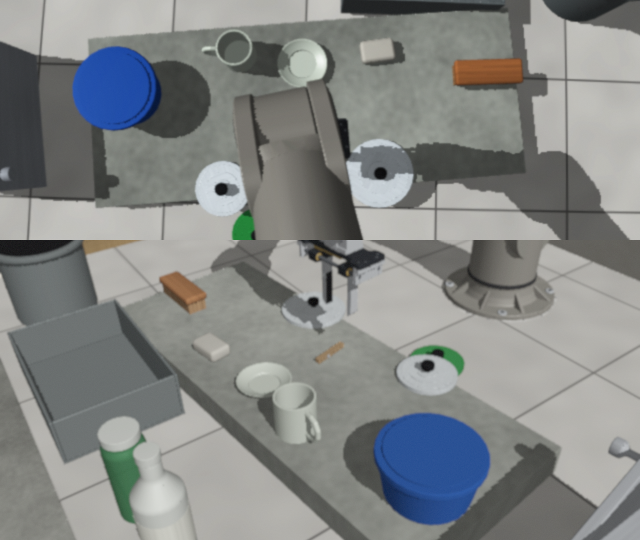

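The final view shows both lids flat and overhanging, the small one at (222,188) and the big one at (380,173). Everything else is in place and the gripper is clear at z = 0.18. The lid centres are 20.9 mm (goal 20) and 26.9 mm (goal 25) from the edge.

```bash
python3 -c "
from plant import *
print(close_job())"
```

```text
the job is handed in; nothing more can be done
None
```

I slid both lids out and handed the job in: by the last camera measurement the big lid overhangs the front edge by about 48 mm (goal 50) and the small one by about 39 mm (goal 40), both looking flat with nothing else visibly moved; no verdict was returned.

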